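# Photograph a specimen from the microscope controls

## Task

Take a picture of the specimen under the microscope: switch the lamp on by pressing the raised end of the rocker on the lamp box, then on the camera pad tap the square white-balance key, let it come back up, and then tap the large round shutter key. Press each lightly with the fingertips, right down, and let go; do not press any camera key while the lamp is off, nor the bar key at all, and do not turn the dimmer knob. Leave everything standing where it is, without lifting, tipping or shoving the lamp box or the pad or bumping the microscope, and finish with the lamp on.

Things in the scene. Friction and masses are not known exactly. Their poses are not given: they have to be found in the camera images.
- lampbox: Lamp box: grey desk-top supply of the ring light, loose on the bench, 0.9 kg, 130 (x) by 150 (y) mm. Origin: centre of its underside; z up, x from its low front edge to its high rear edge (away from the robot at yaw 0), y to its left. Aluminium top panel 46 mm high in front, 64 mm at the rear (slope 0.14 rad); on it the black rocker 40 mm left (+y) of the middle, the dimmer 40 mm right.
- switch_raised_end (a point): Where to press: on the top face of the black rocker's rear half, 13 mm from its pivot, 4 mm from its end, 66 mm above the bench while off. Rocker 34 mm long (box x), 22 mm wide, in a grey bezel 45 by 33 mm. Off: rear half stands up, its end 6 mm above the flat front half; on: rear half flat (this point 4 mm lower, 4.5 mm over the panel), front half up. Its axes tilt with the rocker.
- lamp_switch (a joint): Rocker angle in rad: 0 off (rear half raised), 0.34 on (rear half pressed down). It stays where it is left; about 2 N at the pressing point moves it. The lamp counts as on above 0.22.
- dimmer (a joint): Angle in rad of the dimmer, a black knob 32 mm across standing 20 mm above the lamp box's panel; 0 at the start, to be left as it is.
- pad: Camera pad: white, low, loose on the bench, 0.5 kg, 110 (x) by 168 (y) mm. Origin: centre of its underside; z up, x from its low front to its high rear edge (away from the robot at yaw 0), y to its left. Top panel 26 mm high in front, 41 mm at the rear. In front three grey keys in a row along y, 54 mm apart, 9 mm above the panel: square (left), bar, large round (right); blank screen behind.
- wb_key_top (a point): Centre of the top face of the square white-balance key, 19 by 19 mm, the left one (+y of the pad) of the three; about 40 mm above the bench when up. Axes as the panel's, z out of the key.
- wb_key (a joint): How far the square key is pressed, in m: 0 up, 0.004 fully down. Spring: 1 N to start, 3 N fully down; it comes back up by itself. Counts as pressed above 0.0025.
- shutter_key_top (a point): Centre of the top face of the large round shutter key, 29 mm across, the right one (-y of the pad) of the three; about 40 mm above the bench when up. Axes as the panel's, z out of the key.
- shutter_key (a joint): How far the round shutter key is pressed, in m: 0 up, 0.004 fully down; spring as the square key's. Counts as pressed above 0.0025.
- bar_key_top (a point): Centre of the top face of the bar key, 28 mm (y) by 11 mm, the middle one of the three; not to be pressed.
- bar_key (a joint): How far the bar key is pressed, in m: 0 up, 0.004 fully down.
- microscope: White stereo microscope, fixed, at the robot's left: base 230 (x) by 156 (y) mm, black pillar at its rear, head with two eyepieces towards the robot, black ring light, aluminium camera on top, about 285 mm tall. Origin at the underside, 10 mm nearer the front than the base's centre; z up. Not to be touched.
- dish: Clear open petri dish with the specimen, 60 mm across, 13 mm tall, loose on the microscope's round stage (38 mm above the bench). Origin at the centre of its underside.
- jar: Small glass specimen jar with a white cap, 48 mm across, 65 mm tall, loose on the bench beyond the controls. Origin at the centre of its underside.
- dish_stack: Stack of three covered clear petri dishes, 63 mm across, 45 mm tall, loose on the bench beyond the controls. Origin at the centre of its underside.
- tweezers: Steel tweezers 125 mm long, 7 mm tall, lying flat on the bench between the controls and the microscope. Origin half-way along, on the bench; x along them.
Things that resemble listed ones, but are neither listed nor needed, are in the scene too. Of the things that look like the lampbox, take the one that is farthest to the robot's right at the start. Of the things shaped like the pad, the white one is meant.

How it is judged:
On the way, in this order (a step that is already met when the one before it is completed fails the run):
1. the lamp is switched on with the fingers (value of joint lamp_switch above 0.22 rad and contact force between the fingers and lampbox above 0.2 N), for 0.05 s.
2. the square white-balance key is pressed with the fingers, lamp on (value of joint wb_key above 0.0025 m and value of joint lamp_switch above 0.22 rad and contact force between the fingers and pad above 0.2 N), for 0.04 s.
3. the white-balance key is back up and the round shutter key is pressed with the fingers, lamp on (value of joint shutter_key above 0.0025 m and value of joint wb_key below 0.001 m and value of joint lamp_switch above 0.22 rad and contact force between the fingers and pad above 0.2 N), for 0.04 s.
At the end, for the whole second after the job is handed in: The lamp switch is on (over 0.22 rad), all three camera keys are back up (within 1 mm), lamp box and pad stand level, at rest and within 20 mm of where they stood, and the specimen dish lies within 10 mm of where it was (value of joint lamp_switch above 0.22 rad and value of joint each of wb_key, shutter_key, bar_key below 0.001 m and distance of each of lampbox, pad from where it was at the start of the episode below 0.02 m and angle between each of lampbox, pad's own z axis and vertical below 0.05 rad and linear speed of each of lampbox, pad below 0.02 m/s and distance of dish from where it was at the start of the episode below 0.01 m); the robot touches nothing.
It fails at once if a camera key is pressed while the lamp is off, or two camera keys together ((value of joint lamp_switch below 0.17 rad and value of joint any of wb_key, shutter_key above 0.0015 m) or value of joint each of wb_key, shutter_key above 0.0015 m).
It fails at once if the bar key is pressed, or the dimmer knob turned by more than 0.3 rad (value of joint bar_key above 0.002 m or value of joint dimmer above 0.3 rad or value of joint dimmer below -0.3 rad).
It fails at once if a control is pressed hard (over 20 N) (contact force between the fingers and lampbox above 20 N or contact force between the fingers and pad above 20 N).
It fails at once if the lamp box or the pad is lifted (8 mm), tipped (0.1 rad) or shoved (20 mm) (distance of any of lampbox, pad from where it was at the start of the episode above 0.02 m or height (world z) of any of lampbox, pad above 0.008 m or angle between any of lampbox, pad's own z axis and vertical above 0.1 rad).
It fails at once if the microscope is bumped (over 3 N), its dish moved by more than 10 mm, or the jar, dish stack or tweezers by more than 20 mm (contact force between any of the arm, the fingers and microscope above 3 N or distance of dish from where it was at the start of the episode above 0.01 m or distance of any of jar, dish_stack, tweezers from where it was at the start of the episode above 0.02 m).
It also fails if it takes over 51 s, if anything falls off the work surface, if the arm or the gripper's body presses on something with over 40 N, if the wrist force passes 120 N, or if a joint passes its speed limit or range.

## Robot

A 7-joint arm with a two-finger parallel gripper is mounted at the origin on the work surface. World frame = base frame: x ahead of the robot, y to its left, z up, the work surface at z = 0. Lengths are in m, angles in rad, forces in N, time in s.
With the tool pointing down it reaches from about 0.4 to 0.875 m from the base axis. Payload 6.5 kg.
Tool frame: the origin (TCP) lies midway between the tips of the shut fingers; the grasp point (between the pads) lies 19 mm behind it; z points along the fingers, y is the line along which they close (so a half turn about z gives the same grasp; the last joint's range is limited). The gripper opens to 85 mm and grips with 20 to 120 N. Pads are 22 mm wide; open, the fingers measure 114 mm over their backs; the gripper's body (76 mm by 85 mm) begins 54 mm behind the grasp point. The pads swing forward as they close: fully open they stand 13 mm farther back than shut.
Start: joints at [1.222, 0.536, -0.004, 1.538, 0.003, 1.067, -0.071], TCP at [0.181, -0.624, 0.231] pointing down, gripper open.
Joint ranges: [-2.7, 2.7], [-0.37, 2.16], [-1.27, 1.26], [0.24, 2.4], [-1.31, 4.45], [0.19, 1.91], [-2.76, 2.76]. Speed limits (rad/s): [2.39, 2.39, 3.14, 3.14, 3.14, 3.14, 3.14].

## Interface

Orientations are given as a unit quaternion [w, x, y, z].
In Python, from workcell import read_state, camera, hand_in, recognise gives the robot as it stands.
- The arm moves only by the tool jog_arm, never from a script. Its argument "targets" is one flat list of numbers, 4 for each row, row after row: the shift along the tool's x, y, z scaled (see below), then the turn about the tool's z scaled (see below). A call has 1 to 20 rows; each row shifts and turns the commanded pose from where the row before left it, along the tool's axes as they then stand; what a row does not reach is not made up. The controller multiplies each number of a shift by 200 mm and each number of a turn by 4 degrees. A row lasts 1/10 s, in which the tool goes at most 50 mm and 8.59 degrees, less where a joint would pass 70% of its speed; a pose out of reach is approached as far as the arm can. A call with a number of a shift or a turn outside -1 to 1 is refused whole. A call with a gripper value outside its range is refused whole. "hand" is the closure, from 0 (fully open) to 1 (shut), set as the call begins (left out, the last holds). The fingers move at their own pace and stop on an object; the grip force is fixed at half the most. Time passes only in rows, so rows that do not move let the fingers close. It gives the time, the measured TCP pose, the force, the opening and the grip force at its end, in the units of the state.
- read_state(): the state, without advancing time (a new reading comes with each control period).
- camera(name): name is "scene" or "top" or "wrist"; returns a dict with "img" (384x512x3 uint8, red, green, blue), "fovy" (degrees; the focal length in pixels is half the picture's height over the tangent of half this angle, whatever the lens; pixels are square), "cx", "cy" (the principal point, pixels), "eye" and "rotation" of the camera in the world. Camera axes: x right, y up, looking along -z (the intrinsics and any distortion apply to the point x, -y, -z); pixel columns grow to the right and rows downward; lengths in m; the calibration is good to about 2 mm. A picture is of the moment at which its call begins. There is no depth.
- hand_in(): hands the job in; it is judged then, once.
Trained networks look in a picture, given as the dict that the camera call returned (one of the last four; its "shot" number tells which), for a name from the list of things; names that differ only in an ending like _2 or _b are one class to them, and where a whole thing is asked for, a point or a joint stands for the part that bears it (a point fixed in the world has none). Each returns a list of dicts, best first, with "conf" (0 to 1); they miss things now and then, are a little off and sometimes report something else, mostly with a low value. They report only what shows in the picture. A call takes as long as a camera call. They do not tell look-alikes from the thing itself.
- recognise(picture, query): "location" ([x, y, z] in m, in the coordinates of the camera as it stood for that picture, good to about 4 mm: the middle of the surface that is visible of it).
The state is a dict: "time": time; "q": joint angles; "qd": joint speeds; "joint_efforts": joint torques, N m; "tool_pos": TCP position; "eef_rot": TCP orientation; "force": force on the tool from outside, world axes, zero at the start; "moment": the same for the moment, N m; "gripper_width": finger opening in m; "gripper_force": force on a finger pad.
Only numpy, scipy, OpenCV 4.12 (cv2) and the standard library are available. Lean on these libraries where they do the work, as an engineer would, in place of code of your own. Each camera call takes 0.05 s, during which the arm holds its last target. There are 200 camera calls.

## Working session

There is one attempt and no reset: what is moved stays moved. The work goes in short steps, Python scripts to look and compute and a tool call to move; the robot and the scene stay as the last step left them, time stands still between calls to the robot, and variables do not carry over. Pictures are saved under pics/ and viewed, at most 11 in all, crops included, and the job is handed in when it is done.

Besides the shell and the picture viewer there is one more tool, called after ">>>" by a JSON object that holds its "name" and its "arguments", one argument or row to a line. jog_arm: Moves the arm, as the interface text tells. Its arguments: {"type":"object","properties":{"targets":{"type":"array","items":{"type":"number"}},"hand":{"type":"number"}},"required":["targets"]}

```bash
mkdir -p pics
cat > h.py <<'E'
import numpy as np, cv2
from workcell import read_state, camera, hand_in, recognise
def save(p,n): cv2.imwrite(f'pics/{n}.png',p['img'][:,:,::-1])
def w(p,l): return np.array(p['eye'])+np.array(p['rotation']).reshape(3,3)@np.array(l)
def px(p,P):
    c=np.array(p['rotation']).reshape(3,3).T@(np.array(P)-p['eye']); f=p['img'].shape[0]/2/np.tan(np.radians(p['fovy'])/2)
    return [p['cx']+f*c[0]/-c[2], p['cy']-f*c[1]/-c[2]]
def rec(p,names):
    for n in names:
        for r in recognise(p,n):
            if r['conf']>.2:
                P=w(p,r['location']); print(n,round(r['conf'],2),P.round(3),np.round(px(p,P)))
E
python3 - <<'E'
from h import *
s=read_state(); print(s)
N=['lampbox','switch_raised_end','pad','wb_key_top','shutter_key_top','bar_key_top','dimmer','microscope','jar','dish_stack','tweezers']
for c in ['top','scene']:
    p=camera(c); save(p,c+'0'); print(c,{k:v for k,v in p.items() if k!='img'}); rec(p,N)
E
```

```text
{'time': 0.0, 'q': array([ 1.221817  ,  0.53719444, -0.00445115,  1.53888164,  0.00258354,
        1.06729497, -0.07121422]), 'qd': array([-0.00014307,  0.00043333, -0.00028456, -0.00095364,  0.00022549,
        0.00037226, -0.00151032]), 'joint_efforts': array([-2.06191380e-04, -5.83406925e+01,  1.04839593e+00, -2.59100962e+01,
        1.22402844e-02,  9.58596182e-03, -9.86752866e-06]), 'tool_pos': array([ 0.18118181, -0.62357113,  0.23039133]), 'eef_rot': array([-8.68142786e-04,  9.90016466e-01,  1.40948965e-01, -1.78699556e-04]), 'force': array([-0.13363575, -0.47993611,  0.7787149 ]), 'moment': array([ 0.00653035, -0.00081691,  0.00847762]), 'gripper_force': 0.0, 'gripper_width': 0.08549600592324286}
top {'fovy': 54.80125880192778, 'cx': 257.0202280402073, 'cy': 190.9808226996216, 'eye': array([ 0.35073172, -0.04180726,  1.1249883 ]), 'rotation': array([ 0.70914156,  0.06528918, -0.05909154, -0.69954539]), 'shot': 1}Traceback (most recent call last):
  File "<stdin>", line 5, in <module>
  File "h.py", line 12, in rec
    P=w(p,r['location']); print(n,round(r['conf'],2),P.round(3),np.round(px(p,P)))
  File "h.py", line 4, in w
    def w(p,l): return np.array(p['eye'])+np.array(p['rotation']).reshape(3,3)@np.array(l)
                                          ~~~~~~~~~~~~~~~~~~~~~~~~~~~~~~~^^^^^
ValueError: cannot reshape array of size 4 into shape (3,3)
```

```bash
sed -i "s/np.array(p\['rotation'\]).reshape(3,3)/Rm(p['rotation'])/g" h.py
cat >> h.py <<'E'
from scipy.spatial.transform import Rotation as Ro
def Rm(q): return Ro.from_quat(np.roll(q,-1)).as_matrix()
E
python3 - <<'E'
from h import *
N=['lampbox','switch_raised_end','pad','wb_key_top','shutter_key_top','bar_key_top','dimmer','microscope','jar','dish_stack','tweezers']
for c in ['top','scene']:
    p=camera(c); save(p,c+'0'); print(c,{k:v for k,v in p.items() if k!='img'}); rec(p,N)
E
```

```text
top {'fovy': 54.80125880192778, 'cx': 257.0202280402073, 'cy': 190.9808226996216, 'eye': array([ 0.35073172, -0.04180726,  1.1249883 ]), 'rotation': array([ 0.70914156,  0.06528918, -0.05909154, -0.69954539]), 'shot': 2}
lampbox 0.82 [0.266 0.235 0.06 ] [161. 286.]
lampbox 0.73 [0.782 0.134 0.058] [204. 112.]
lampbox 0.56 [ 0.549 -0.01   0.057] [250. 188.]
switch_raised_end 0.44 [0.765 0.103 0.063] [214. 117.]
switch_raised_end 0.43 [0.559 0.029 0.06 ] [237. 185.]
switch_raised_end 0.41 [0.297 0.212 0.064] [169. 275.]
pad 0.97 [ 0.664 -0.49   0.035] [409. 154.]
pad 0.72 [ 0.568 -0.258  0.035] [333. 184.]
pad 0.69 [ 0.347 -0.268  0.04 ] [338. 260.]
wb_key_top 0.5 [ 0.727 -0.501  0.041] [412. 134.]
wb_key_top 0.41 [ 0.566 -0.212  0.039] [318. 185.]
shutter_key_top 0.61 [ 0.632 -0.442  0.038] [394. 164.]
shutter_key_top 0.48 [ 0.529 -0.313  0.043] [353. 197.]
shutter_key_top 0.48 [ 0.358 -0.329  0.038] [359. 256.]
bar_key_top 0.57 [ 0.719 -0.178  0.048] [306. 134.]
dimmer 0.64 [ 0.565 -0.209  0.04 ] [317. 185.]
microscope 0.91 [0.637 0.373 0.195] [103. 144.]
microscope 0.4 [ 0.553 -0.00
[... 663 characters left out ...]
 0.063] [280. 127.]
pad 0.92 [ 0.362 -0.281  0.035] [160. 197.]
pad 0.9 [ 0.591 -0.276  0.035] [195. 244.]
pad 0.6 [ 0.679 -0.488  0.037] [137. 301.]
shutter_key_top 0.59 [ 0.634 -0.444  0.045] [146. 279.]
shutter_key_top 0.5 [ 0.731 -0.183  0.047] [248. 260.]
shutter_key_top 0.46 [ 0.366 -0.323  0.042] [148. 201.]
bar_key_top 0.51 [ 0.678 -0.47   0.039] [143. 297.]
dimmer 0.47 [0.239 0.266 0.069] [281. 113.]
microscope 0.65 [0.666 0.376 0.163] [390. 143.]
jar 0.54 [ 0.735 -0.061  0.05 ] [286. 241.]
dish_stack 0.86 [ 0.732 -0.184  0.046] [248. 260.]
dish_stack 0.48 [ 0.735 -0.058  0.048] [287. 241.]
tweezers 0.63 [0.456 0.191 0.007] [299. 166.]
tweezers 0.4 [ 0.584 -0.019  0.058] [269. 201.]
```

View pics/top0.png

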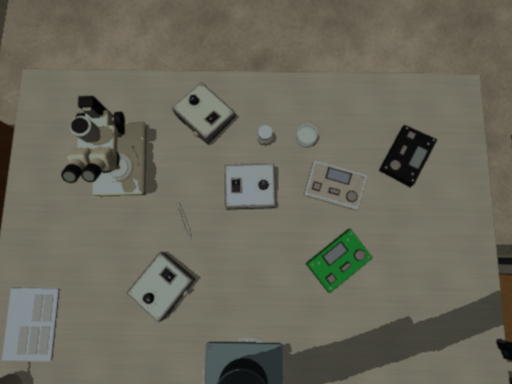

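View pics/scene0.png

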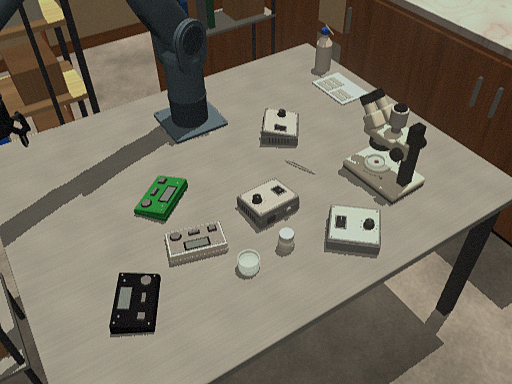

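>>> {"name": "jog_arm", "arguments": {
  "targets": [0.185,-0.117,0,0,0.185,-0.117,0,0,0.185,-0.117,0,0,0.185,-0.117,0,0,0.185,-0.117,0,0,0.185,-0.117,0,0,0.185,-0.117,0,0,0.185,-0.117,0,0,0.185,-0.117,0,0,0.185,-0.117,0,0,0.185,-0.117,0,0,0,0,0,0,0,0,0,0],
  "hand": 1
}}

```text
time: 2.6
tool_pos: [0.5009, -0.2625, 0.2312]
eef_rot: [-0.0, 0.99, 0.142, -0.0]
force: [-1.3, -1.2, -0.3]
gripper_width: -0.0002
gripper_force: 0.0
```

Run:
```python
from h import *
p=camera('wrist'); save(p,'w1'); print({k:v for k,v in p.items() if k!='img'}, read_state()['q']); rec(p,['pad','wb_key_top','shutter_key_top','bar_key_top','dish_stack'])
print('tcp px',px(p,read_state()['tool_pos']))
```

```text
{'fovy': 60.829193635446565, 'cx': 259.62900691806544, 'cy': 185.34591756191068, 'eye': array([ 0.58026959, -0.23830842,  0.3743124 ]), 'rotation': array([ 0.78932923, -0.13163075,  0.09840654, -0.59156476]), 'shot': 4} [ 0.52728583  0.39863925 -0.15677713  1.76027188  0.07350523  0.98861618
 -0.94592463]
pad 0.88 [ 0.37  -0.245  0.04 ] [215. 257.]
pad 0.81 [ 0.627 -0.445  0.036] [473.  87.]
pad 0.61 [ 0.575 -0.259  0.036] [278.  85.]
wb_key_top 0.75 [ 0.558 -0.211  0.041] [226.  88.]
shutter_key_top 0.85 [ 0.532 -0.311  0.042] [314. 142.]
shutter_key_top 0.57 [ 0.629 -0.442  0.042] [475.  84.]
bar_key_top 0.62 [ 0.546 -0.261  0.035] [272. 114.]
bar_key_top 0.62 [ 0.668 -0.467  0.036] [513.  52.]
bar_key_top 0.44 [ 0.533 -0.311  0.038] [314. 140.]
tcp px [np.float64(264.7099967088867), np.float64(253.38890713866783)]
```

View pics/w1.png

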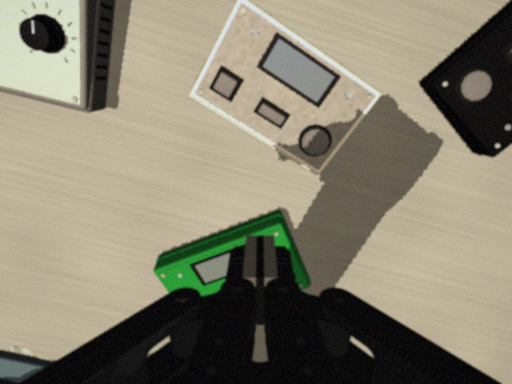

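>>> {"name": "jog_arm", "arguments": {
  "targets": [0.05,-0.2,0,0,0.05,-0.2,0,0,0.05,-0.2,0,0,0.05,-0.2,0,0,0.05,-0.2,0,0,0.05,-0.2,0,0,0.05,-0.2,0,0,0,0,0,0.82,0,0,0,0.82,0,0,0,0.82,0,0,0,0.82,0,0,0,0.82,0,0,0,0,0,0,0,0]
}}

```text
time: 4.3
tool_pos: [0.4894, 0.0246, 0.2313]
eef_rot: [0.0, 1.0, -0.001, 0.0]
force: [-0.1, 0.7, 0.3]
gripper_width: 0.0002
gripper_force: 0.0
```

```bash
cat >> h.py <<'E'
def ray(p,u,v,z):
    f=p['img'].shape[0]/2/np.tan(np.radians(p['fovy'])/2)
    d=Rm(p['rotation'])@np.array([(u-p['cx'])/f,-(v-p['cy'])/f,-1]); return p['eye']+d*(z-p['eye'][2])/d[2]
E
python3 - <<'E'
from h import *
p=camera('wrist'); save(p,'w2'); print({k:v for k,v in p.items() if k!='img'}, read_state()['q']); rec(p,['lampbox','switch_raised_end','dimmer'])
import pickle; pickle.dump(p,open('w2.pkl','wb'))
E
```

```text
{'fovy': 60.829193635446565, 'cx': 259.62900691806544, 'cy': 185.34591756191068, 'eye': array([0.57213009, 0.0250494 , 0.37440051]), 'rotation': array([-0.6962247 ,  0.11615041, -0.11609365,  0.69878646]), 'shot': 5} [ 0.07015456  0.27760171 -0.25081789  1.94043692  0.0847834   0.93351885
 -1.79544991]
lampbox 0.88 [ 0.566 -0.009  0.06 ] [297.  80.]
lampbox 0.63 [0.308 0.24  0.051] [ 81. 307.]
switch_raised_end 0.96 [0.303 0.217 0.059] [ 98. 315.]
switch_raised_end 0.88 [0.555 0.034 0.058] [250.  93.]
switch_raised_end 0.62 [ 0.559 -0.203  0.043] [494.  87.]
dimmer 0.64 [ 0.562 -0.052  0.069] [346.  85.]
dimmer 0.28 [ 0.557 -0.208  0.041] [497.  88.]
```

View pics/w2.png

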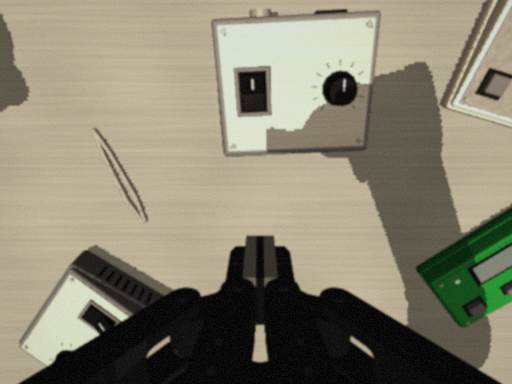

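Run:
```python
from h import *
import pickle; p=pickle.load(open('w2.pkl','rb'))
for n,u,v,z in [('rear end',253,71.5,.068),('front end',254,112,.059),('center',253.5,91,.061),('bezel rear',253,67,.062),('bezel front',253,116.5,.056),('FL',226,153,.046),('FR',366,149,.046),('RL',213,20,.064),('RR',380,12,.064),('dimmer top',346,85,.08)]:
    print(n,ray(p,u,v,z).round(4))
g=cv2.resize(p['img'][50:130,210:300],None,fx=8,fy=7,interpolation=cv2.INTER_CUBIC); cv2.imwrite('pics/w2c.png',g[:,:,::-1])
```

```text
rear end [0.5737 0.0307 0.068 ]
front end [0.5375 0.0303 0.059 ]
center [0.5567 0.0305 0.061 ]
bezel rear [0.5775 0.0308 0.062 ]
bezel front [0.533  0.0313 0.056 ]
FL [0.4949 0.0596 0.046 ]
FR [ 0.4985 -0.0837  0.046 ]
RL [0.6154 0.0646 0.064 ]
RR [ 0.621  -0.0776  0.064 ]
dimmer top [ 0.5624 -0.0495  0.08  ]
```

View pics/w2c.png

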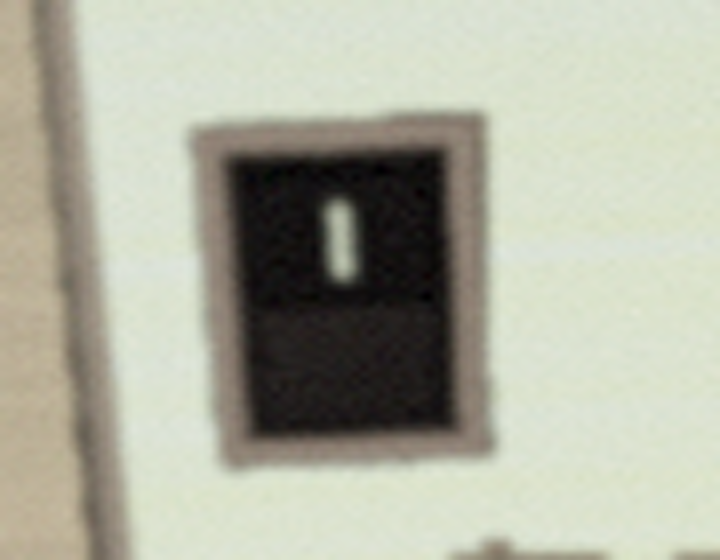

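>>> {"name": "jog_arm", "arguments": {
  "targets": [0.2,-0.016,0,0,0.2,-0.016,0,0,0,0,0.19,0,0,0,0.19,0,0,0,0.19,0,0,0,0.17,0,0,0,0,0,0,0,0,0]
}}

```text
time: 5.3
tool_pos: [0.5696, 0.0312, 0.0837]
eef_rot: [-0.0, 1.0, -0.002, -0.0]
force: [0.9, -0.1, 0.9]
gripper_width: -0.0001
gripper_force: 0.0
```

Run:
```python
from h import *
p=camera('wrist'); save(p,'w3'); rec(p,['switch_raised_end']); print(read_state()['tool_pos'],read_state()['force'])
```

```text
switch_raised_end 0.87 [0.572 0.034 0.065] [255. 228.]
[0.57106799 0.03133335 0.08530152] [ 0.77008911 -0.21129484  0.94143325]
```

View pics/w3.png

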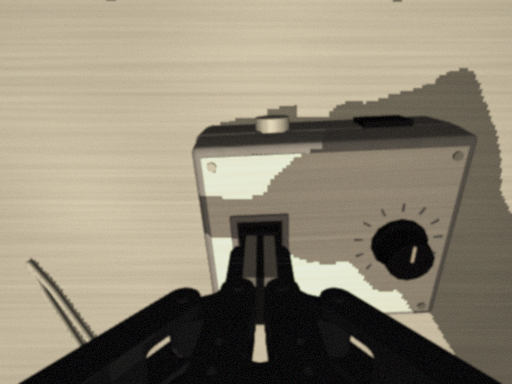

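>>> {"name": "jog_arm", "arguments": {
  "targets": [0,0,0.03,0,0,0,0.03,0,0,0,0.02,0,0,0,0,0]
}}

```text
time: 5.8
tool_pos: [0.5696, 0.0311, 0.067]
eef_rot: [0.0, 1.0, -0.002, 0.0]
force: [-0.2, -0.3, -0.2]
gripper_width: -0.0
gripper_force: 0.0
```

>>> {"name": "jog_arm", "arguments": {
  "targets": [0,0,0.01,0,0,0,0,0]
}}

```text
time: 6.0
tool_pos: [0.57, 0.0312, 0.0654]
eef_rot: [-0.0, 1.0, -0.002, 0.001]
force: [1.4, 0.2, -0.0]
gripper_width: -0.0001
gripper_force: 0.5
```

>>> {"name": "jog_arm", "arguments": {
  "targets": [0,0,0.01,0,0,0,0,0]
}}

```text
time: 6.2
tool_pos: [0.57, 0.0312, 0.0634]
eef_rot: [-0.0, 1.0, -0.002, 0.0]
force: [1.1, 0.2, 1.4]
gripper_width: -0.0004
gripper_force: 0.9
```

>>> {"name": "jog_arm", "arguments": {
  "targets": [0,0,0.006,0,0,0,0,0]
}}

```text
time: 6.4
tool_pos: [0.5695, 0.0312, 0.062]
eef_rot: [-0.0, 1.0, -0.002, -0.0]
force: [2.4, -0.2, 2.6]
gripper_width: -0.0
gripper_force: 0.9
```

>>> {"name": "jog_arm", "arguments": {
  "targets": [0,0,0.006,0,0,0,0,0]
}}

```text
time: 6.6
tool_pos: [0.5697, 0.0312, 0.0616]
eef_rot: [0.0, 1.0, -0.002, 0.0]
force: [0.1, -0.1, 9.3]
gripper_width: -0.0
gripper_force: 4.8
```

>>> {"name": "jog_arm", "arguments": {
  "targets": [0,0,-0.05,0,0,0,-0.2,0,0,0,-0.2,0,0,0,-0.2,0,0,0,-0.2,0,-0.2,0.016,0,0,-0.2,0.016,0,0,0,0,0,0,0,0,0,0]
}}

```text
time: 7.5
tool_pos: [0.4885, 0.0248, 0.231]
eef_rot: [0.0, 1.0, -0.002, -0.0]
force: [0.5, -0.1, 0.2]
gripper_width: -0.0001
gripper_force: 0.0
```

Run:
```python
from h import *
p=camera('wrist'); save(p,'w4'); print(read_state()['tool_pos'])
g=cv2.resize(p['img'][40:180,180:400],None,fx=3,fy=3,interpolation=cv2.INTER_CUBIC); cv2.imwrite('pics/w4c.png',g[:,:,::-1])
```

```text
[0.48962378 0.02496381 0.23112005]
```

View pics/w4c.png

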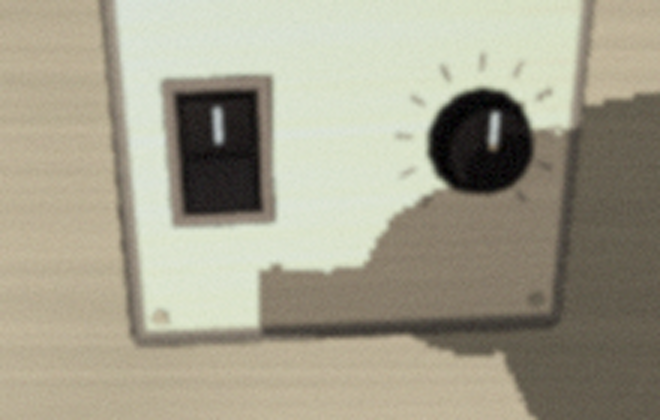

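>>> {"name": "jog_arm", "arguments": {
  "targets": [0,0.235,0,0,0,0.235,0,0,0,0.235,0,0,0,0.235,0,0,0,0.235,0,0,0,0,0,0,0,0,0,0]
}}

```text
time: 8.25
tool_pos: [0.4892, -0.2111, 0.2305]
eef_rot: [-0.0, 1.0, -0.003, -0.0]
force: [0.5, 0.3, 0.5]
gripper_width: -0.0001
gripper_force: 0.0
```

Run:
```python
from h import *
a=cv2.imread('pics/scene0.png').astype(int); p=camera('scene'); b=p['img'][:,:,::-1].astype(int)
d=(b-a).sum(2); r=d[90:200,340:430]; print('scope diff',r.max(), r.mean(), np.argwhere(r>60)[:5]+[90,340], (r>60).sum())
p=camera('wrist'); save(p,'w5'); s=read_state(); print(s['tool_pos'],s['q'][6]); rec(p,['wb_key_top','shutter_key_top','bar_key_top'])
import pickle; pickle.dump(p,open('w5.pkl','wb'))
g=cv2.resize(p['img'][0:200,160:426],None,fx=3,fy=3,interpolation=cv2.INTER_CUBIC); cv2.imwrite('pics/w5c.png',g[:,:,::-1])
```

```text
scope diff 55 10.034545454545455 [] 0
[ 0.48940791 -0.20863948  0.23063386] -1.3016074535090634
wb_key_top 0.9 [ 0.557 -0.208  0.043] [258.  90.]
shutter_key_top 0.96 [ 0.533 -0.314  0.042] [365. 114.]
shutter_key_top 0.68 [ 0.36  -0.332  0.038] [364. 263.]
bar_key_top 0.64 [0.55  0.025 0.065] [  4. 100.]
bar_key_top 0.51 [ 0.328 -0.29   0.041] [328. 287.]
```

View pics/w5c.png

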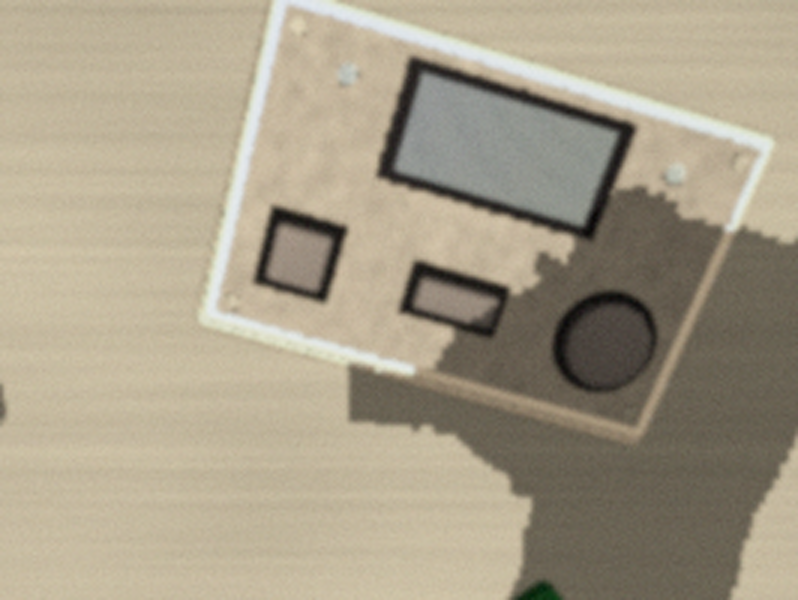

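Run:
```python
from h import *
import pickle; p=pickle.load(open('w5.pkl','rb'))
for n,u,v in [('wb',260,85.7),('bar',312.3,99.3),('sh',362,113.3)]: print(n,ray(p,u,v,.040).round(4))
a=cv2.imread('pics/scene0.png').astype(int); q=camera('scene'); d=(q['img'][:,:,::-1].astype(int)-a).sum(2)
m=cv2.blur(d.astype(np.float32),(12,12))[6::24,6::24]; print(m.astype(int))
```

```text
wb [ 0.5606 -0.2094  0.04  ]
bar [ 0.5475 -0.2611  0.04  ]
sh [ 0.5337 -0.3115  0.04  ]
[[ 136    6   12    7    6   37   63  171    4    6    4    5    4    4
     6    4    6   10   15   15   15   16]
 [  37    6    6    5    5    3   58   57  143    6    2    2    4    4
     4    4    2    5    7    9   14   15]
 [   7    6    5    7   11   10   10   76   41    6    5    7   12   10
     5    5    3    4    6    3    4    5]
 [   8    5    4   13   12   10   10   19    0   11   12   12   12   11
    15    6    5    5    4    4    4    4]
 [  72    6    5    6   10   11   12   18   19   13   12   11   12   12
    13    6   12    5    5    5    2    4]
 [ 262  160    8   13   12   13    1  -42 -128   10   13   14   14   12
    13    9    8    6    6    5    4    3]
 [  13   39   12   12   12  187  -33 -231 -305   12   12   11   11   13
    12   14    6    4   12   11    4    4]
 [  12   12   12   88  213 -145 -196   11   13   12   13   12   12   12
    11    9   11    9   12   13   12    7]
 [  12   16  216   88   13  -72 -106    6   11   12   12   15   11   13
    13   12    6   12   13   12   12    9]
 [ 117  203   12   12   13   12 -118   -9    8   13   11    5   13   13
     7   11   11   12   12   12    3    2]
 [  82   13   13   12   13   12 -194 -126   10   10   11   12   10   12
     7    8   13   12    8    4    5    4]
 [  11   12   13   12   12   10    9   11   12   12   14   13   12   12
    12   12   11   12   10    5    6    6]
 [   8   12   13   13   12    9    1   12   12   13   13   12   13   11
    12    6    8   11   10    8    6    6]
 [  12   11   12   12   12    3    2   11   13   12   12   11   12    8
     6    6    6    7    6   11   13   12]
 [  24    7   11   12   12   13   11   12   13   12   13   11    6    6
     6    7    8    6    6   10   11   11]
 [  12    6   12   12   13   12   12   13   13   12    5    6    6    6
     7    7    6    9    9   11   11   11]]
```

Run:
```python
from h import *
for n in ['w2','w4']:
    a=cv2.imread(f'pics/{n}.png',0); print(n,a[60:120,244:249].mean(1).astype(int),a[60:120,260:265].mean(1).astype(int))
a,b=[cv2.resize(cv2.imread(f'pics/{n}.png')[55:125,225:285],None,fx=6,fy=6,interpolation=cv2.INTER_CUBIC) for n in ('w2','w4')]
cv2.imwrite('pics/cmp.png',np.clip(np.hstack([a,b]).astype(float)*2.0,0,255).astype(np.uint8))
```

```text
w2 [221 220 220 222 221 218 200 159 135 135 124  98  53  20   8  14  17  19
  19  16  18  18  17  16  17  17  19  13  15  17  18  18  13  18  24  31
  33  33  34  34  32  33  30  33  28  31  29  29  28  27  23  36  73 115
 132 141 171 211 222 221] [221 221 220 220 217 195 145 125 134 128 104  61  28  18  14  15  18  15
  16  18  17  19  15  16  16  13  17  16  14  15  18  15  12  22  24  31
  27  27  28  26  26  26  26  24  27  25  27  24  21  21  34  66 109 132
 137 157 198 218 221 222]
w4 [221 220 220 222 217 196 154 134 134 118  83  41  22  24  32  38  35  34
  34  35  34  32  35  32  32  32  32  31  30  29  26  19  18  22  26  30
  29  30  29  32  32  32  33  31  34  34  34  30  37  30  38  73 118 133
 141 172 209 222 221 222] [221 219 220 217 195 145 128 133 123  99  54  22  18  26  26  29  26  27
  26  27  28  25  25  26  25  24  23  27  23  24  22  19  21  28  29  28
  30  30  32  30  31  30  32  30  33  32  33  32  29  36  69 114 132 141
 171 210 222 221 222 221]
```

View pics/cmp.png

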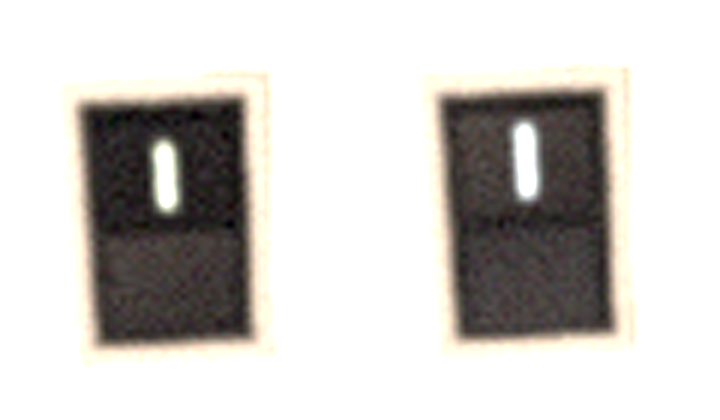

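>>> {"name": "jog_arm", "arguments": {
  "targets": [0.18,0,0,0,0.18,0,0,0,0,0,0.22,0,0,0,0.22,0,0,0,0.22,0,0,0,0.2,0,0,0,0,0,0,0,0,0]
}}

```text
time: 9.35
tool_pos: [0.561, -0.2097, 0.0594]
eef_rot: [-0.0, 1.0, -0.001, -0.0]
force: [0.2, -0.5, 1.1]
gripper_width: 0.0001
gripper_force: 0.0
```

Run:
```python
from h import *
p=camera('wrist'); save(p,'w6'); print(read_state()['tool_pos']); rec(p,['wb_key_top','shutter_key_top','bar_key_top'])
```

```text
[ 0.56215568 -0.21025394  0.06081286]
wb_key_top 0.57 [ 0.563 -0.207  0.041] [255. 228.]
shutter_key_top 0.97 [ 0.537 -0.314  0.042] [443. 270.]
bar_key_top 0.66 [ 0.547 -0.261  0.037] [351. 251.]
```

View pics/w6.png

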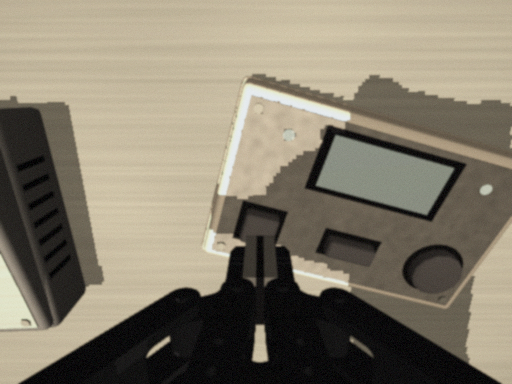

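>>> {"name": "jog_arm", "arguments": {
  "targets": [0,0,0.035,0,0,0,0.035,0,0,0,0,0]
}}

```text
time: 9.85
tool_pos: [0.5598, -0.21, 0.044]
eef_rot: [-0.0, 1.0, -0.002, -0.001]
force: [-0.8, 0.5, -1.0]
gripper_width: -0.0001
gripper_force: 0.0
```

>>> {"name": "jog_arm", "arguments": {
  "targets": [0,0,0.015,0,0,0,0,0]
}}

```text
time: 10.05
tool_pos: [0.5604, -0.2102, 0.0414]
eef_rot: [-0.0, 1.0, -0.002, -0.0]
force: [-0.7, -0.6, 0.1]
gripper_width: -0.0001
gripper_force: 0.0
```

>>> {"name": "jog_arm", "arguments": {
  "targets": [0,0,0.01,0,0,0,0,0]
}}

```text
time: 10.25
tool_pos: [0.5608, -0.2103, 0.0399]
eef_rot: [0.0, 1.0, -0.002, 0.0]
force: [0.1, -0.1, 1.3]
gripper_width: 0.0003
gripper_force: 0.7
```

>>> {"name": "jog_arm", "arguments": {
  "targets": [0,0,0.006,0,0,0,0,0]
}}

```text
time: 10.45
tool_pos: [0.561, -0.2103, 0.0388]
eef_rot: [0.0, 1.0, -0.002, 0.0]
force: [0.1, 0.2, 1.7]
gripper_width: 0.0
gripper_force: 0.9
```

>>> {"name": "jog_arm", "arguments": {
  "targets": [0,0,0.006,0,0,0,0,0]
}}

```text
time: 10.65
tool_pos: [0.5611, -0.2104, 0.0376]
eef_rot: [0.0, 1.0, -0.002, 0.0]
force: [0.5, -0.4, 1.8]
gripper_width: -0.0003
gripper_force: 1.2
```

>>> {"name": "jog_arm", "arguments": {
  "targets": [0,0,0.006,0,0,0,0,0]
}}

```text
time: 10.85
tool_pos: [0.5612, -0.2104, 0.0366]
eef_rot: [0.0, 1.0, -0.002, 0.0]
force: [0.5, 0.5, 4.2]
gripper_width: -0.0003
gripper_force: 2.2
```

>>> {"name": "jog_arm", "arguments": {
  "targets": [0,0,0.005,0,0,0,0,0]
}}

```text
time: 11.05
tool_pos: [0.5613, -0.2104, 0.0363]
eef_rot: [0.0, 1.0, -0.002, 0.001]
force: [-1.6, 1.1, 11.0]
gripper_width: 0.0003
gripper_force: 5.4
```

>>> {"name": "jog_arm", "arguments": {
  "targets": [0,0,-0.05,0,0,0,-0.18,0,-0.044,0.17,0,0,-0.044,0.17,0,0,-0.044,0.17,0,0,0,0,0,0,0,0,0.1,0,0,0,0,0]
}}

```text
time: 11.85
tool_pos: [0.5318, -0.3109, 0.0592]
eef_rot: [-0.001, 1.0, -0.002, -0.002]
force: [-0.2, 0.7, -0.1]
gripper_width: 0.0004
gripper_force: 0.0
```

Run:
```python
from h import *
p=camera('wrist'); save(p,'w7'); print(read_state()['tool_pos'],read_state()['force']); rec(p,['wb_key_top','shutter_key_top','bar_key_top'])
```

```text
[ 0.53258128 -0.31100937  0.06019107] [0.72833967 0.78861702 0.13761715]
wb_key_top 0.8 [ 0.56  -0.211  0.037] [ 73. 183.]
shutter_key_top 0.84 [ 0.54  -0.313  0.04 ] [264. 218.]
bar_key_top 0.83 [ 0.547 -0.261  0.037] [170. 205.]
```

View pics/w7.png

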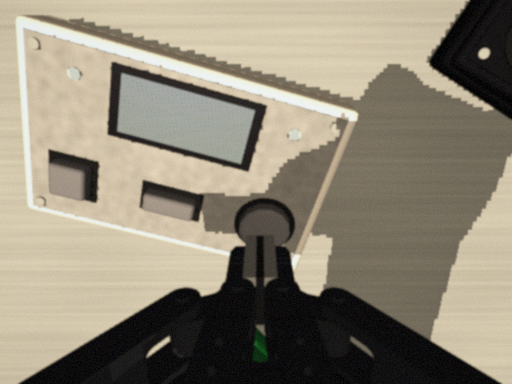

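Fingers stand over the round key (264,218), square key up again at (73,178). Shift 3 mm forward, then press.

>>> {"name": "jog_arm", "arguments": {
  "targets": [0.015,0.005,0,0,0,0,0.035,0,0,0,0.035,0,0,0,0.01,0,0,0,0,0]
}}

```text
time: 12.55
tool_pos: [0.5363, -0.3128, 0.0445]
eef_rot: [-0.0, 1.0, -0.002, -0.001]
force: [0.3, 0.4, -0.4]
gripper_width: -0.0
gripper_force: 0.0
```

>>> {"name": "jog_arm", "arguments": {
  "targets": [0,0,0.013,0,0,0,0,0]
}}

```text
time: 12.75
tool_pos: [0.5368, -0.3131, 0.0425]
eef_rot: [-0.0, 1.0, -0.002, -0.0]
force: [-0.2, 0.2, -0.1]
gripper_width: 0.0001
gripper_force: 0.0
```

>>> {"name": "jog_arm", "arguments": {
  "targets": [0,0,0.01,0,0,0,0,0]
}}

```text
time: 12.95
tool_pos: [0.5371, -0.3133, 0.0408]
eef_rot: [0.0, 1.0, -0.002, 0.0]
force: [-0.0, -0.4, 1.0]
gripper_width: -0.0
gripper_force: 0.6
```

>>> {"name": "jog_arm", "arguments": {
  "targets": [0,0,0.006,0,0,0,0,0]
}}

```text
time: 13.15
tool_pos: [0.5373, -0.3133, 0.0397]
eef_rot: [0.0, 1.0, -0.002, 0.0]
force: [0.2, -0.6, 2.1]
gripper_width: 0.0002
gripper_force: 0.9
```

>>> {"name": "jog_arm", "arguments": {
  "targets": [0,0,0.006,0,0,0,0,0]
}}

```text
time: 13.35
tool_pos: [0.5374, -0.3134, 0.0385]
eef_rot: [0.0, 1.0, -0.002, 0.0]
force: [1.8, -0.1, 2.5]
gripper_width: 0.0003
gripper_force: 1.2
```

>>> {"name": "jog_arm", "arguments": {
  "targets": [0,0,0.006,0,0,0,0,0]
}}

```text
time: 13.55
tool_pos: [0.5375, -0.3134, 0.0373]
eef_rot: [0.0, 1.0, -0.002, 0.001]
force: [1.5, -0.1, 3.1]
gripper_width: -0.0
gripper_force: 1.5
```

>>> {"name": "jog_arm", "arguments": {
  "targets": [0,0,0.005,0,0,0,0,0]
}}

```text
time: 13.75
tool_pos: [0.5376, -0.3134, 0.0369]
eef_rot: [0.0, 1.0, -0.002, 0.001]
force: [0.5, -0.7, 7.5]
gripper_width: -0.0003
gripper_force: 3.7
```

Bottomed out; now retreat and hand in.

>>> {"name": "jog_arm", "arguments": {
  "targets": [0,0,-0.05,0,0,0,-0.2,0,0,0,-0.2,0,0,0,-0.2,0,0,0,-0.2,0,0,0,0,0,0,0,0,0,0,0,0,0]
}}

```text
time: 14.55
tool_pos: [0.5355, -0.3125, 0.2046]
eef_rot: [-0.001, 1.0, -0.002, -0.002]
force: [-0.2, -0.7, -0.1]
gripper_width: -0.0
gripper_force: 0.0
```

Run:
```python
from h import *
print(read_state()['tool_pos'],read_state()['force']); print(hand_in())
```

```text
[ 0.53549337 -0.31252825  0.20458014] [-0.24139288 -0.67641713 -0.07324412]
the job is handed in; nothing more can be done
None
```

The job is handed in (no verdict came back): I switched the lamp on, then pressed the white-balance key and the shutter key in that order, each until it bottomed out at no more than about 11 N, and retreated clear at 14.6 s.

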